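Open the lane gate and send the carrier to the stop

TASK

Push the counterweighted barrier arm up past its balance point so that it stays raised by itself, then push the waiting carrier along its lane, through the open gate, until it sits against the end stop. Use only the fingertips or the outside of the fingers: do not pinch the barrier or the carrier, do not lift or tip the carrier, and push without ramming. Leave the other things on the bench where they are, and finish clear of everything with the barrier still up.

Things in the scene. Friction and masses are not known exactly. Their poses are not given: they have to be found in the camera images.
- lane: Fixed slide lane, 560 mm long along its y, 164 mm wide along x; may stand turned a little. Origin: centre of its underside on the bench; +x is away from the robot. Base plate 8 mm thick (the carrier slides on it), guide rails with inner faces at x = -65 and +65 mm, 12 mm wide, tops at z = 34 mm. End stop: steel block across the lane, face at y = +250 mm, top z = 48 mm; the -y end is open.
- gate: Fixed gate post beside the lane's far (+x) rail, same axes as the lane, 115 mm to +x of its centre line; its place along the lane varies. Origin: centre of its foot on the bench. Foot 54 x 80 x 8 mm, post 24 mm (x) by 46 mm (y), cheeks up to z = 116 mm. It carries the barrier arm.
- barrier_hinge (a point): Point on the barrier's hinge axis, 100 mm above the bench at the gate post. The axis runs along the gate's y (along the lane).
- barrier_tip (a point): Centre of the barrier arm's free end, 220 mm from the hinge. The arm is a plain aluminium bar, 24 x 24 mm. Lowered, it lies level across the lane towards the robot (-x), underside 88 mm above the bench, tip 28 mm beyond the near rail's outside. A dark steel counterweight 40 x 50 x 40 mm sits on its heel, above and just behind the hinge.
- barrier (a joint): Angle of the arm in rad: 0 lowered, level; grows as the tip swings up and over, away from the robot; 1.57 tip straight above the hinge; stop at 1.75, leaning back. Below about 0.8 it falls back; pushed beyond 0.9 it tips over by itself to 1.75 in about 2 s (damped) and stays. About 1 to 2 N upward at mid-arm raises it.
- carrier: Loose grey plastic block 118 (x) x 120 (y) x 40 mm high with a unit fixed on top, 78 x 70 mm with fins, 100 mm high in all. Origin: centre of its underside. Waits on the lane's plate in its -y half, axes as the lane's, 6 mm play between the rails; 0.5 to 0.9 kg, slides at 2 to 7 N. Against the stop its origin is at y = +190 mm in the lane's frame. The lowered barrier blocks it.
- jar: Bystander: small clear jar with lid, diameter 44, height 65 mm, on the lane's far side. Origin: centre of its underside.
- can: Bystander: plain aluminium can, diameter 52, height 85 mm, on the lane's far side past the gate. Origin: centre of its underside.
- tape: Bystander: cardboard tape core lying flat, diameter 76, height 24 mm, on the lane's near side. Origin: centre of its underside.
- mug: Bystander: white mug, diameter 80, height 90 mm, left of the lane. Origin: centre of its underside.
- driver: Bystander: screwdriver lying on the bench between robot and lane. Origin: on the bench beneath it.
- carton: Bystander: small cardboard carton 110 x 90 x 70 mm, right of the lane. Origin: centre of its underside.
- heatsink: Bystander: finned aluminium heat sink 60 x 50 x 30 mm, right of the lane. Origin: centre of its underside.
Not all that is in view belongs to the job. What is shaped like the carrier but green or purple is not meant.

How it is judged:
By the outcome, as a careful person would: the job done as asked, in the order asked, and still so for the second after the job is handed in, with the robot touching nothing.
It also fails if it takes over 64 s, if anything falls off the work surface, if the arm or the gripper's body presses on something with over 40 N, if the wrist force passes 120 N, or if a joint passes its speed limit or range.

ROBOT

A 6-joint arm with a two-finger parallel gripper is mounted at the origin on the work surface. World frame = base frame: x ahead of the robot, y to its left, z up, the work surface at z = 0. Lengths are in m, angles in rad, forces in N, time in s.
With the tool pointing down it reaches from about 0.35 to 0.725 m from the base axis. Payload 4.3 kg.
Tool frame: the origin (TCP) lies between the finger pads; the fingertips stand 11 mm ahead of it and the grasp point (between the pads) lies 8 mm behind it (tcp_to_tips is the distance from the TCP to the fingertips, in m); z points along the fingers, y is the direction in which the jaws open and shut (so a half turn about z gives the same grasp; the last joint's range is limited). The gripper opens to 85 mm and grips with 20 to 120 N. Pads are 22 mm wide; open, the fingers measure 114 mm over their backs; the gripper's body (76 mm by 85 mm) begins 54 mm behind the grasp point. The pads swing forward as they close: fully open they stand 13 mm farther back than shut.
Start: joints at [1.14, 0.377, 0.081, 1.274, 0, 1.46], TCP at [0.181, 0.546, 0.242] pointing down, gripper open.
Joint ranges: [-2.72, 2.72], [-0.84, 1.66], [-1.02, 1.22], [-1.77, 2.12], [-1.37, 1.28], [-3.14, 3.14]. Speed limits (rad/s): [2.57, 2.57, 3.14, 3.14, 3.14, 3.14].

INTERFACE

Orientations are given as a rotation vector (axis times angle).
In Python, from station import get_state, get_image, camera_params, finish_job, tcp_to_tips gives the robot as it stands. The module is installed in compiled form; this text tells all that it offers.
- The arm moves only by the shell command python3 -m pendant 'ROWS'. ROWS is JSON, a list of rows, each an object with "xyz": the shift along the world's x, y, z in units of 50 mm (1.0 is 50 mm), a list of three; "delta_rot": the turn, a rotation vector about the world's x, y, z in units of 6 degrees (1.0 is 6 degrees), a list of three; "jaw": the finger opening in mm, from 0 to 85.4. A call has 1 to 20 rows; each row is the pose to reach, as a shift and turn from the pose measured when the call began; what a row does not reach only later rows make up. A row lasts 1/8 s, in which the tool goes at most 62.5 mm and 10.7 degrees, less where a joint would pass 70% of its speed; a pose out of reach is approached as far as the arm can. A call with a gripper value outside its range is refused whole. The fingers move at their own pace and stop on an object; the grip force is fixed at half the most. Time passes only in rows, so rows that repeat a pose let the fingers close. It gives the time, the measured TCP pose, the force and the opening at its end, in the units of the state.
- get_state(): the state, without advancing time (a new reading comes with each control period).
- get_image(name): name is "side" or "top" or "wrist"; returns the picture (400x640x3 uint8, red, green, blue); there is no depth.
- camera_params(name): a dict with "mtx" (3x3 intrinsics, pixels), "D" ([k1, k2, p1, p2, k3] as OpenCV has them; the pictures are not rectified), "eye" and "orientation" of the camera in the world. Camera axes: x right, y up, looking along -z (the intrinsics and any distortion apply to the point x, -y, -z); pixel columns grow to the right and rows downward; lengths in m; the calibration is good to about 2 mm. A picture is of the moment at which its call begins: read the wrist's pose just before it. camera_params takes no time and is no camera call; for the wrist camera it gives the pose at the moment of the call.
- finish_job(): hands the job in, once; it reports no verdict.
The state is a dict: "time": time; "joints": joint angles; "qd": joint speeds; "joint_efforts": joint torques, N m; "tool_pos": TCP position; "tool_rot": TCP orientation; "ft_force": force on the tool from outside, world axes, zero at the start; "moment": the same for the moment, N m; "grip_width": finger opening in m.
Only numpy, scipy, OpenCV 4.12 (cv2) and the standard library are available. Lean on these libraries where they do the work, as an engineer would, in place of code of your own. Each camera call takes 0.05 s, during which the arm holds its last target.

## Working session

There is one attempt and no reset: what is moved stays moved. The work goes in short steps, Python scripts to look and compute and a shell command to move; the robot and the scene stay as the last step left them, time stands still between calls to the robot, and variables do not carry over. Pictures are saved under pics/ and viewed, and the job is handed in when it is done.

```bash
mkdir -p pics
cat > h.py <<'E'
import numpy as np, cv2
from scipy.spatial.transform import Rotation as R
from station import *
def save(name,fn):
    im=get_image(name); cv2.imwrite('pics/'+fn,cv2.cvtColor(im,cv2.COLOR_RGB2BGR)); return im
def Rc(p):
    o=np.array(p['orientation'],float)
    return o if o.shape==(3,3) else R.from_rotvec(o).as_matrix()
def ray(name,uv,p=None):
    p=p or camera_params(name)
    q=cv2.undistortPoints(np.array([[uv]],float),np.array(p['mtx']),np.array(p['D'],float))[0,0]
    d=Rc(p)@np.array([q[0],-q[1],-1.0]); return np.array(p['eye']),d
def at_z(name,uv,z,p=None):
    e,d=ray(name,uv,p); return e+d*(z-e[2])/d[2]
def proj(name,X,p=None):
    p=p or camera_params(name)
    c=(np.array(X,float)-np.array(p['eye']))@Rc(p); c=c*[1,-1,-1]
    return cv2.projectPoints(c.reshape(-1,1,3),np.zeros(3),np.zeros(3),np.array(p['mtx']),np.array(p['D'],float))[0][:,0]
E
python3 - <<'E'
from h import *
for n in ('side','top'): save(n,n+'0.png'); print(n,camera_params(n))
print(get_state(), tcp_to_tips)
E
```

```text
side {'mtx': array([[519.68903098,   0.        , 324.38103678],
       [  0.        , 519.68903098, 198.73110725],
       [  0.        ,   0.        ,   1.        ]]), 'D': array([0.02532086, 0.        , 0.        , 0.        , 0.        ]), 'eye': array([-0.15357395, -0.7789478 ,  1.27599122]), 'orientation': array([ 0.67032183, -0.27113499, -0.76524543])}
top {'mtx': array([[499.90349312,   0.        , 323.22793718],
       [  0.        , 499.90349312, 192.62887803],
       [  0.        ,   0.        ,   1.        ]]), 'D': array([0.02178528, 0.        , 0.        , 0.        , 0.        ]), 'eye': array([ 0.36799132, -0.08730346,  1.70969774]), 'orientation': array([ 0.08042051, -0.08309833, -1.53875201])}
{'time': 0.1, 'joints': array([ 1.13973539e+00,  3.78003582e-01,  7.98112763e-02,  1.27440262e+00,
       -1.09172336e-06,  1.46052576e+00]), 'qd': array([-7.20207314e-04, -1.37813190e-03,  3.00167765e-03,  4.80696690e-05,
       -8.04163188e-04, -8.59548226e-04]), 'joint_efforts': array([ 6.59133821e-04, -4.64694607e+01,  2.70581532e+01,  1.20410815e-02,
       -1.32364371e-04, -5.33906956e-06]), 'tool_pos': array([0.18105615, 0.54517545, 0.24146659]), 'tool_rot': array([-5.01661706e-01, -3.10079309e+00,  2.72242432e-03]), 'ft_force': array([-0.76675115, -0.22292777,  0.38366448]), 'moment': array([0.00337933, 0.05077533, 0.01789851]), 'grip_width': 0.08578779419074657} 0.011
```

View pics/side0.png

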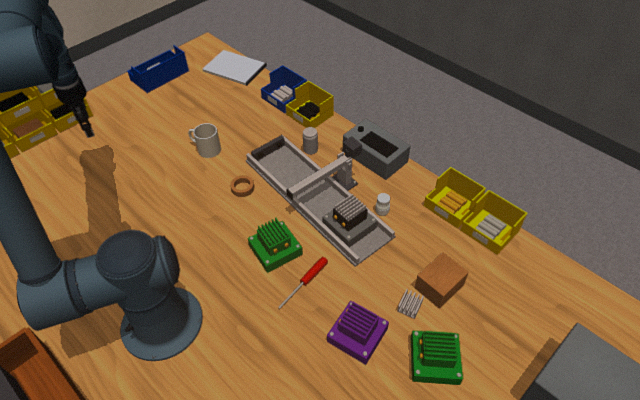

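View pics/top0.png

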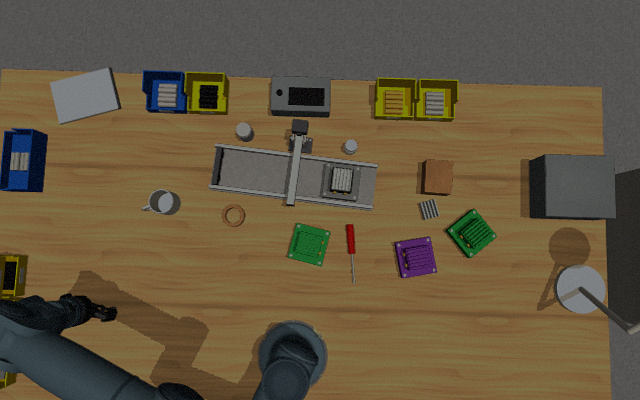

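The lane lies at around (295,178) in the top view, with its stop at the left (218,165) and the barrier across it at (295,170). The carrier is at (341,180). I'll enlarge this area.

Run:
```python
import cv2
im=cv2.imread('pics/top0.png'); c=im[110:220,200:390]; cv2.imwrite('pics/top0c.png',cv2.resize(c,None,fx=4.2,fy=4.2,interpolation=cv2.INTER_CUBIC))
im=cv2.imread('pics/side0.png'); c=im[120:270,235:400]; cv2.imwrite('pics/side0c.png',cv2.resize(c,None,fx=4,fy=4,interpolation=cv2.INTER_CUBIC))
```

```text
(no output)
```

View pics/top0c.png

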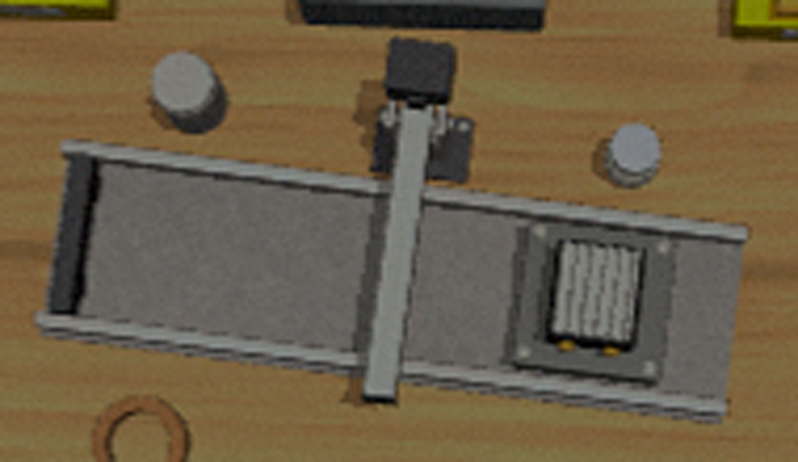

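View pics/side0c.png

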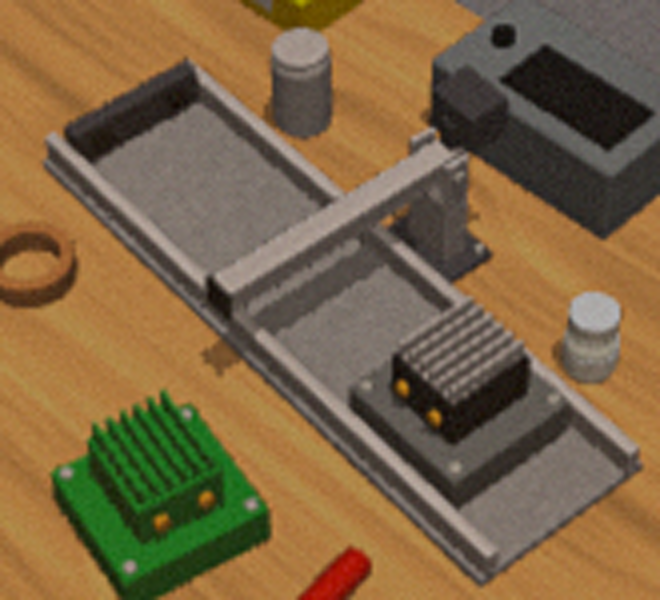

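```bash
cat > m.py <<'E'
from h import *
def T(u,v,z): return at_z('top',(200+u/4.2-.4,110+v/4.2-.4),z)
def S(u,v,z): return at_z('side',(235+u/4-.4,120+v/4-.4),z)
fl,fr,nl,nr=[T(*a,.034) for a in((66,143),(748,229),(38,325),(724,411))]
for n,p in zip('fl fr nl nr'.split(),(fl,fr,nl,nr)): print(n,p)
print(np.linalg.norm(fl-fr),np.linalg.norm(nl-nr),np.linalg.norm(fl-nl),np.linalg.norm(fr-nr))
c=(fl+fr+nl+nr)/4; y=(fl+nl-fr-nr); y/=np.linalg.norm(y); yaw=np.arctan2(-y[0],y[1])
print('lane',c,np.degrees(yaw))
Rz=R.from_euler('z',yaw).as_matrix()
L=lambda p:(p-[c[0],c[1],0])@Rz
print('side fr corner',S(638,455,.034),'nr',S(493,555,.034),'nl',S(50,140,.034))
print('tip top near',T(381,397,.112),L(T(381,397,.112)), 'hingeish',L(T(412,115,.112)))
car=np.mean([T(540,231,.04),T(664,246,.04),T(523,353,.04),T(650,369,.04)],0); print('car bolts',car,L(car))
for q in((527,220),(676,236),(510,367),(661,382)): print(L(T(*q,.04)))
for n,q,z in(('can',(182,80),.085),('jar',(636,145),.065)): print(n,L(T(*q,z)),T(*q,z))
E
python3 m.py
```

```text
fl [0.6998869  0.28418449 0.034     ]
fr [ 0.64663914 -0.26915431  0.034     ]
nl [0.55110458 0.2988101  0.034     ]
nr [ 0.49877947 -0.25276918  0.034     ]
0.5558949142812443 0.55405560243878 0.14949945044715343 0.14876476440216507
lane [0.59910252 0.01526778 0.034     ] -5.457936459206435
side fr corner [ 0.63923625 -0.27417045  0.034     ] nr [ 0.49880531 -0.25637633  0.034     ] nl [0.55063557 0.2944423  0.034     ]
tip top near [0.49538395 0.016818   0.112     ] [-0.10339579 -0.00832199  0.112     ] hingeish [ 0.11658925 -0.00322597  0.112     ]
car bolts [ 0.58465119 -0.146402    0.04      ] [ 0.0009914  -0.16231135  0.04      ]
[ 0.05824431 -0.10076715  0.04      ]
[ 0.06039129 -0.22126881  0.04      ]
[-0.06136801 -0.10213613  0.04      ]
[-0.05816083 -0.22324936  0.04      ]
can [0.12716383 0.18206374 0.085     ] [0.74300681 0.18441091 0.085     ]
jar [ 0.12488451 -0.17961541  0.065     ] [ 0.70633672 -0.17541169  0.065     ]
```

Run:
```python
from h import *
c=np.array([.599,.0153,0]);Rz=R.from_euler('z',-.0953).as_matrix()
for n,uv,z in(('greenTL',(296,223),.04),('greenTR',(330,229),.04),('BL',(288,260),.04),('BR',(323,266),.04),('fins tl',(300,229),.1),('fins br',(322,255),.1),('tape',(233,215),.024),('mug',(162,201),.09),('handle tip driver',(350,225),.02),('driver end',(353,282),.01)):
    p=at_z('top',uv,z); print(n,p.round(3),'lane',((p-c)@Rz).round(3))
```

```text
greenTL [0.439 0.    0.04 ] lane [-0.158 -0.03   0.04 ]
greenTR [ 0.422 -0.114  0.04 ] lane [-0.164 -0.145  0.04 ]
BL [0.316 0.022 0.04 ] lane [-0.283 -0.02   0.04 ]
BR [ 0.299 -0.094  0.04 ] lane [-0.288 -0.137  0.04 ]
fins tl [ 0.417 -0.016  0.1  ] lane [-0.178 -0.049  0.1  ]
fins br [ 0.337 -0.09   0.1  ] lane [-0.251 -0.129  0.1  ]
tape [0.46  0.214 0.024] lane [-0.158  0.185  0.024]
mug [0.495 0.434 0.09 ] lane [-0.144  0.407  0.09 ]
handle tip driver [ 0.438 -0.181  0.02 ] lane [-0.141 -0.211  0.02 ]
driver end [ 0.248 -0.196  0.01 ] lane [-0.329 -0.244  0.01 ]
```

Run:
```python
import cv2
im=cv2.imread('pics/top0.png'); c=im[180:300,210:390]; cv2.imwrite('pics/top0d.png',cv2.resize(c,None,fx=4,fy=4,interpolation=cv2.INTER_CUBIC))
```

```text
(no output)
```

View pics/top0d.png

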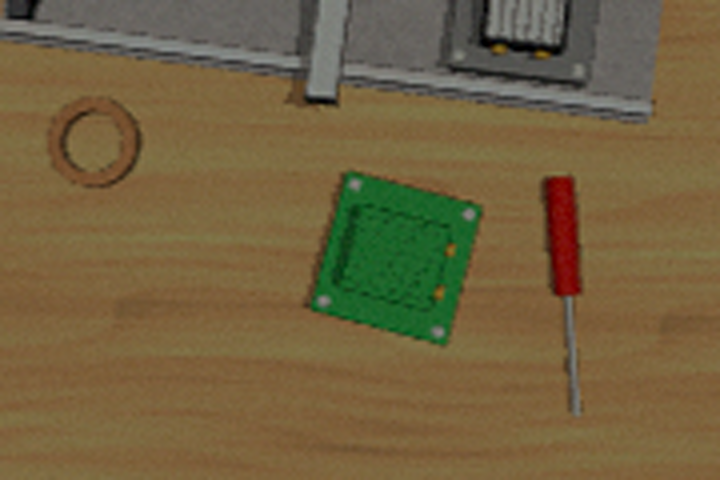

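```bash
cat > plan.py <<'E'
from h import *
C=np.array([.599,.0153,0]);RZ=R.from_euler('z',-.0953).as_matrix()
def goal(tip,head,pitch,yroll=0):
    """tip lane mm; head deg in lane of tool z horizontally; pitch deg from straight down; tool y = horizontal, head+90 (+180 if yroll)"""
    h,a=np.radians(head),np.radians(pitch)
    z=np.array([np.cos(h)*np.sin(a),np.sin(h)*np.sin(a),-np.cos(a)])
    y=np.array([-np.sin(h),np.cos(h),0])*(-1 if yroll else 1)
    M=RZ@np.stack([np.cross(y,z),y,z],1)
    t=C+RZ@(np.array(tip)/1000); return t-.011*M[:,2],M
def delta(tip,head,pitch,yroll=0):
    s=get_state(); t,M=goal(tip,head,pitch,yroll)
    R0=R.from_rotvec(s['tool_rot']); d=(R.from_matrix(M)*R0.inv()).as_rotvec()
    print(tip,'xyz',((t-s['tool_pos'])/.05).round(2),'rot',(np.degrees(d)/6).round(2),'ang',np.degrees(np.linalg.norm(d)).round(0),'TCP',t.round(3))
def where():
    s=get_state(); M=R.from_rotvec(s['tool_rot']).as_matrix()
    tip=s['tool_pos']+.011*M[:,2]
    print('t',s['time'],'tip lane',((tip-C)@RZ*1000).round(1),'tool z lane',(M[:,2]@RZ).round(2),'y',(M[:,1]@RZ).round(2),'j',np.round(s['joints'],2),'F',np.round(s['ft_force'],1),'w',s['grip_width'])
E
python3 - <<'E'
from plan import *
where()
for y in (0,1):
  delta((-50,100,250),-80,60,y)
  delta((-50,60,50),-80,60,y)
E
```

```text
t 0.1 tip lane [-466.5  487.7  230.5] tool z lane [-0. -0. -1.] y [ 0.22  0.97 -0.  ] j [ 1.14  0.38  0.08  1.27 -0.    1.46] F [-0.8 -0.2  0.4] w 0.08578779419074657
(-50, 100, 250) xyz [ 7.54 -8.32  0.28] rot [ -8.29  -6.52 -10.08] ang 88.0 TCP [0.558 0.129 0.256]
(-50, 60, 50) xyz [ 7.46 -9.12 -3.72] rot [ -8.29  -6.52 -10.08] ang 88.0 TCP [0.554 0.089 0.056]
(-50, 100, 250) xyz [ 7.54 -8.32  0.28] rot [-7.17  9.18 16.82] ang 123.0 TCP [0.558 0.129 0.256]
(-50, 60, 50) xyz [ 7.46 -9.12 -3.72] rot [-7.17  9.18 16.82] ang 123.0 TCP [0.554 0.089 0.056]
```

```bash
python3 -m pendant '[{"xyz":[0.5,-0.55,0.3],"delta_rot":[-0.5,-0.4,-0.6],"jaw":0},{"xyz":[1.0,-1.1,0.5],"delta_rot":[-1.0,-0.8,-1.2],"jaw":0},{"xyz":[1.5,-1.65,0.5],"delta_rot":[-1.5,-1.2,-1.8],"jaw":0},{"xyz":[2.0,-2.2,0.5],"delta_rot":[-2.1,-1.6,-2.5],"jaw":0},{"xyz":[2.5,-2.8,0.5],"delta_rot":[-2.7,-2.1,-3.3],"jaw":0},{"xyz":[3.0,-3.3,0.5],"delta_rot":[-3.3,-2.6,-4.0],"jaw":0},{"xyz":[3.5,-3.9,0.5],"delta_rot":[-3.9,-3.1,-4.7],"jaw":0},{"xyz":[4.0,-4.4,0.5],"delta_rot":[-4.5,-3.5,-5.4],"jaw":0},{"xyz":[4.5,-5.0,0.5],"delta_rot":[-5.1,-4.0,-6.2],"jaw":0},{"xyz":[5.0,-5.5,0.5],"delta_rot":[-5.7,-4.5,-6.9],"jaw":0},{"xyz":[5.5,-6.1,0.5],"delta_rot":[-6.3,-4.9,-7.6],"jaw":0},{"xyz":[6.0,-6.6,0.5],"delta_rot":[-6.9,-5.4,-8.3],"jaw":0},{"xyz":[6.5,-7.2,0.4],"delta_rot":[-7.4,-5.8,-9.0],"jaw":0},{"xyz":[7.0,-7.7,0.4],"delta_rot":[-7.9,-6.2,-9.6],"jaw":0},{"xyz":[7.4,-8.1,0.3],"delta_rot":[-8.29,-6.52,-10.08],"jaw":0},{"xyz":[7.54,-8.32,0.28],"delta_rot":[-8.29,-6.52,-10.08],"jaw":0},{"xyz":[7.54,-8.32,0.28],"delta_rot":[-8.29,-6.52,-10.08],"jaw":0}]'
python3 - <<'E'
from plan import *
where(); save('side','s1.png'); save('wrist','w1.png')
for z in ((-50,75,140),(-50,60,50),(-50,20,50),(-50,-14,50)): delta(z,-80,60)
E
```

```text
time: 2.22
tool_pos: [0.558, 0.1286, 0.2554]
tool_rot: [1.51, 1.635, -0.871]
ft_force: [0.5, -0.7, -0.9]
grip_width: 0.0005
t 2.225 tip lane [-50.   99.5 249.9] tool z lane [ 0.15 -0.85 -0.5 ] y [ 0.98  0.17 -0.  ] j [ 0.53  0.81  0.4   1.81 -0.89  2.34] F [ 0.5 -0.7 -0.9] w 0.0004500088266798871
(-50, 75, 140) xyz [-0.04 -0.51 -2.21] rot [-0.01  0.01 -0.01] ang 0.0 TCP [0.556 0.104 0.146]
(-50, 60, 50) xyz [-0.07 -0.81 -4.01] rot [-0.01  0.01 -0.01] ang 0.0 TCP [0.554 0.089 0.056]
(-50, 20, 50) xyz [-0.14 -1.61 -4.01] rot [-0.01  0.01 -0.01] ang 0.0 TCP [0.55  0.049 0.056]
(-50, -14, 50) xyz [-0.21 -2.28 -4.01] rot [-0.01  0.01 -0.01] ang 0.0 TCP [0.547 0.016 0.056]
```

View pics/s1.png

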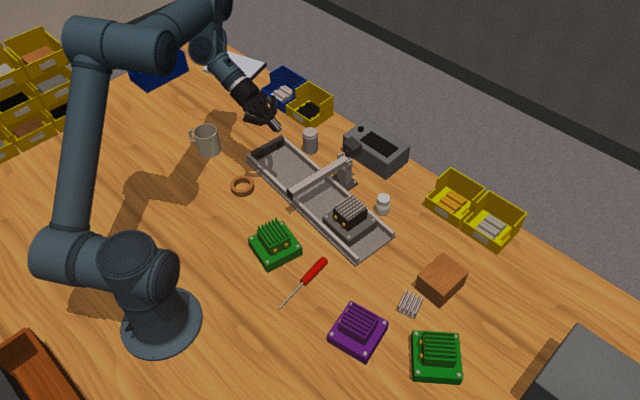

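View pics/w1.png

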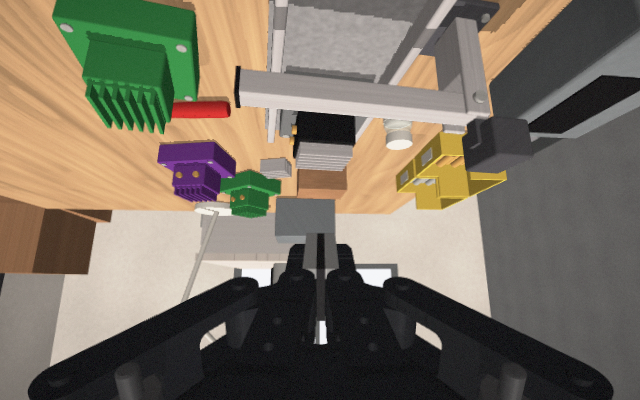

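The side view shows the tool tilted at (275,125), pointing at the lane, with the fingers shut. In the wrist view the image is inverted, so the camera rides on the tool's lower side. I'll check how low it hangs.

Run:
```python
from plan import *
p=camera_params('wrist'); s=get_state(); M=R.from_rotvec(s['tool_rot']).as_matrix()
print('cam in tool',(np.array(p['eye'])-s['tool_pos'])@M, 'lane',((np.array(p['eye'])-C)@RZ*1000).round())
q=proj('wrist',np.array([s['tool_pos'],s['tool_pos']+.011*M[:,2]]));print(q)
# bar measurements from wrist: underside tip corners
for uv in((237,104),(241,68),(463,125),(464,98)): print([ ((at_z('wrist',uv,z)-C)@RZ*1000).round() for z in(.088,.112)])
```

```text
cam in tool [ 0.06794855 -0.00077001 -0.13290944] lane [-79. 257. 264.]
[[321.69330042 259.76200403]
 [321.59171144 249.24536316]]
[array([-111.,  -58.,   88.]), array([-107.,  -15.,  112.])]
[array([-104.,    5.,   88.]), array([-101.,   39.,  112.])]
[array([151., -60.,  88.]), array([119., -17., 112.])]
[array([116.,  -5.,  88.]), array([ 89.,  31., 112.])]
```

Run:
```python
from plan import *
for z in ((-45,75,150),(-45,60,42),(-45,20,42),(-45,-15,42)): delta(z,-80,50)
```

```text
(-45, 75, 150) xyz [ 0.06 -0.54 -1.98] rot [ 1.65  0.14 -0.01] ang 10.0 TCP [0.561 0.103 0.157]
(-45, 60, 42) xyz [ 0.03 -0.84 -4.14] rot [ 1.65  0.14 -0.01] ang 10.0 TCP [0.559 0.088 0.049]
(-45, 20, 42) xyz [-0.04 -1.64 -4.14] rot [ 1.65  0.14 -0.01] ang 10.0 TCP [0.555 0.048 0.049]
(-45, -15, 42) xyz [-0.11 -2.33 -4.14] rot [ 1.65  0.14 -0.01] ang 10.0 TCP [0.552 0.013 0.049]
```

```bash
python3 -m pendant '[{"xyz":[0.03,-0.2,-0.6],"delta_rot":[0.8,0.07,0],"jaw":0},{"xyz":[0.05,-0.4,-1.3],"delta_rot":[1.65,0.14,0],"jaw":0},{"xyz":[0.06,-0.54,-2.0],"delta_rot":[1.65,0.14,0],"jaw":0},{"xyz":[0.05,-0.6,-2.7],"delta_rot":[1.65,0.14,0],"jaw":0},{"xyz":[0.04,-0.75,-3.4],"delta_rot":[1.65,0.14,0],"jaw":0},{"xyz":[0.03,-0.84,-3.9],"delta_rot":[1.65,0.14,0],"jaw":0},{"xyz":[0.03,-0.84,-4.14],"delta_rot":[1.65,0.14,0],"jaw":0},{"xyz":[0.03,-0.84,-4.14],"delta_rot":[1.65,0.14,0],"jaw":0}]'
python3 - <<'E'
from plan import *
where(); save('side','s2.png'); save('wrist','w2.png')
for z in ((-45,20,42),(-45,-15,42)): delta(z,-80,50)
E
```

```text
time: 3.32
tool_pos: [0.5588, 0.0884, 0.0495]
tool_rot: [1.621, 1.76, -0.756]
ft_force: [0.2, -0.1, 0.5]
grip_width: 0.0001
t 3.325 tip lane [-45.5  60.7  42.4] tool z lane [ 0.13 -0.75 -0.64] y [ 0.98  0.18 -0.  ] j [ 0.43  0.81 -0.01  1.13 -0.8   2.08] F [ 0.2 -0.1  0.5] w 7.780479116632283e-05
(-45, 20, 42) xyz [-0.09 -0.81 -0.03] rot [-0.01  0.02 -0.02] ang 0.0 TCP [0.555 0.048 0.049]
(-45, -15, 42) xyz [-0.15 -1.51 -0.03] rot [-0.01  0.02 -0.02] ang 0.0 TCP [0.552 0.013 0.049]
```

View pics/s2.png

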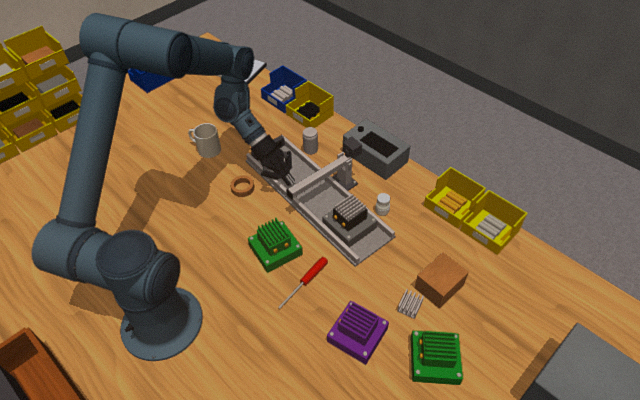

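View pics/w2.png

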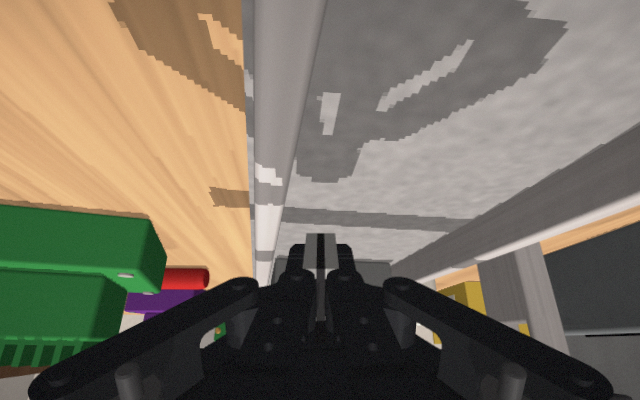

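The fingers stand at lane y≈60 mm, inside the near rail (rail at px 265, tips at (320,237) in the wrist view), with the bar ahead. Now I move in under the bar.

```bash
python3 -m pendant '[{"xyz":[-0.04,-0.4,-0.03],"delta_rot":[0,0,0],"jaw":0},{"xyz":[-0.09,-0.8,-0.03],"delta_rot":[0,0,0],"jaw":0},{"xyz":[-0.11,-1.1,-0.03],"delta_rot":[0,0,0],"jaw":0},{"xyz":[-0.13,-1.35,-0.03],"delta_rot":[0,0,0],"jaw":0},{"xyz":[-0.15,-1.51,-0.03],"delta_rot":[0,0,0],"jaw":0},{"xyz":[-0.15,-1.51,-0.03],"delta_rot":[0,0,0],"jaw":0}]'
python3 - <<'E'
from plan import *
where(); im=save('side','s3.png'); cv2.imwrite('pics/s3c.png',cv2.resize(cv2.imread('pics/s3.png')[100:250,220:400],None,fx=4,fy=4,interpolation=cv2.INTER_CUBIC))
for z in ((-45,-15,57),(-45,-15,107),(-30,-15,154),(-3,-15,196),(23,-15,218),(30,-15,222)): delta(z,-80,50)
E
```

```text
time: 4.18
tool_pos: [0.5523, 0.0128, 0.0493]
tool_rot: [1.623, 1.758, -0.754]
ft_force: [-0.7, -0.3, -1.0]
grip_width: 0.0001
t 4.175 tip lane [-44.8 -15.3  42.3] tool z lane [ 0.14 -0.75 -0.64] y [0.98 0.18 0.  ] j [ 0.32  0.72 -0.2   0.92 -0.84  1.93] F [-0.7 -0.3 -1. ] w 0.00012472602229750995
(-45, -15, 57) xyz [-0.  -0.   0.3] rot [-0.01  0.02 -0.02] ang 0.0 TCP [0.552 0.013 0.064]
(-45, -15, 107) xyz [-0.  -0.   1.3] rot [-0.01  0.02 -0.02] ang 0.0 TCP [0.552 0.013 0.114]
(-30, -15, 154) xyz [ 0.29 -0.03  2.24] rot [-0.01  0.02 -0.02] ang 0.0 TCP [0.567 0.012 0.161]
(-3, -15, 196) xyz [ 0.83 -0.08  3.08] rot [-0.01  0.02 -0.02] ang 0.0 TCP [0.594 0.009 0.203]
(23, -15, 218) xyz [ 1.35 -0.13  3.52] rot [-0.01  0.02 -0.02] ang 0.0 TCP [0.62  0.007 0.225]
(30, -15, 222) xyz [ 1.49 -0.14  3.6 ] rot [-0.01  0.02 -0.02] ang 0.0 TCP [0.627 0.006 0.229]
```

View pics/s3c.png

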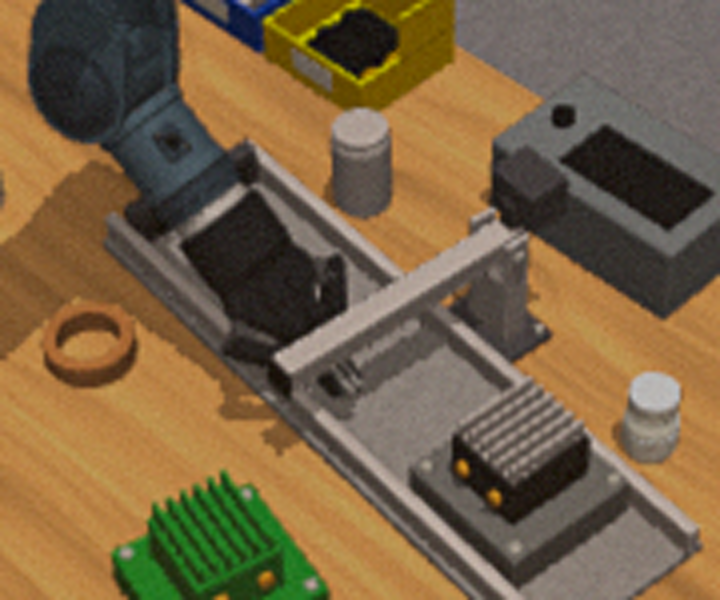

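The tips show just beyond the bar at (345,378) in the crop, under it. Now a slow lift along the arc, to about 0.3 rad first.

```bash
python3 -m pendant '[{"xyz":[0,0,0.1],"delta_rot":[0,0,0],"jaw":0},{"xyz":[0,0,0.2],"delta_rot":[0,0,0],"jaw":0},{"xyz":[0,0,0.3],"delta_rot":[0,0,0],"jaw":0},{"xyz":[0,0,0.4],"delta_rot":[0,0,0],"jaw":0},{"xyz":[0,0,0.55],"delta_rot":[0,0,0],"jaw":0},{"xyz":[0,0,0.7],"delta_rot":[0,0,0],"jaw":0},{"xyz":[0,0,0.85],"delta_rot":[0,0,0],"jaw":0},{"xyz":[0,0,1.0],"delta_rot":[0,0,0],"jaw":0},{"xyz":[0,0,1.15],"delta_rot":[0,0,0],"jaw":0},{"xyz":[0,0,1.3],"delta_rot":[0,0,0],"jaw":0}]'
python3 - <<'E'
from plan import *
where(); im=save('side','s4.png'); cv2.imwrite('pics/s4c.png',cv2.resize(cv2.imread('pics/s4.png')[70:250,220:400],None,fx=3.3,fy=3.3,interpolation=cv2.INTER_CUBIC))
for z in ((-45,-15,107),(-30,-15,154),(-3,-15,196),(23,-15,218),(35,-15,225)): delta(z,-80,50)
E
```

```text
time: 5.48
tool_pos: [0.5523, 0.013, 0.1147]
tool_rot: [1.623, 1.758, -0.754]
ft_force: [-0.0, 0.8, -1.3]
grip_width: 0.0
t 5.475 tip lane [-44.7 -15.  107.7] tool z lane [ 0.14 -0.75 -0.64] y [0.98 0.18 0.  ] j [ 0.32  0.64 -0.15  1.06 -0.84  1.93] F [-0.   0.8 -1.3] w 3.41117540580883e-07
(-45, -15, 107) xyz [-0.01  0.   -0.03] rot [-0.01  0.03 -0.02] ang 0.0 TCP [0.552 0.013 0.114]
(-30, -15, 154) xyz [ 0.28 -0.03  0.91] rot [-0.01  0.03 -0.02] ang 0.0 TCP [0.567 0.012 0.161]
(-3, -15, 196) xyz [ 0.82 -0.08  1.75] rot [-0.01  0.03 -0.02] ang 0.0 TCP [0.594 0.009 0.203]
(23, -15, 218) xyz [ 1.34 -0.13  2.19] rot [-0.01  0.03 -0.02] ang 0.0 TCP [0.62  0.007 0.225]
(35, -15, 225) xyz [ 1.58 -0.15  2.33] rot [-0.01  0.03 -0.02] ang 0.0 TCP [0.632 0.005 0.232]
```

View pics/s4c.png

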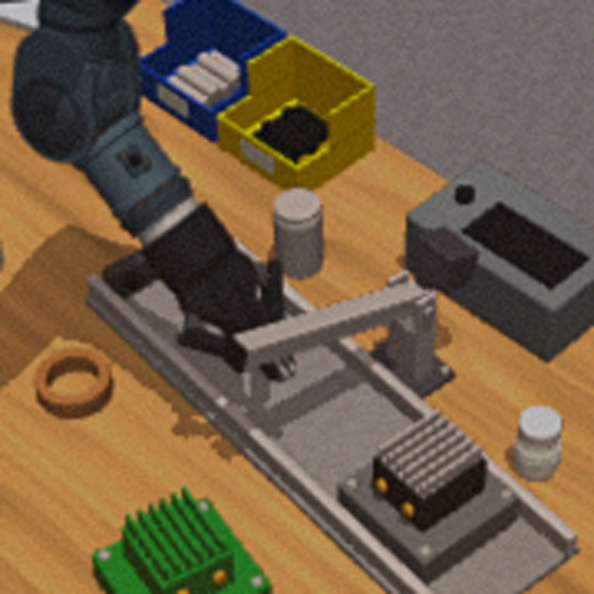

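The bar rides on the fingertips (tips at (285,368), bar end at (250,350)) at about 0.3 rad. I carry on along the arc.

```bash
python3 -m pendant '[{"xyz":[0.03,0,0.15],"delta_rot":[0,0,0],"jaw":0},{"xyz":[0.06,-0.01,0.3],"delta_rot":[0,0,0],"jaw":0},{"xyz":[0.11,-0.01,0.45],"delta_rot":[0,0,0],"jaw":0},{"xyz":[0.17,-0.02,0.6],"delta_rot":[0,0,0],"jaw":0},{"xyz":[0.22,-0.02,0.75],"delta_rot":[0,0,0],"jaw":0},{"xyz":[0.28,-0.03,0.91],"delta_rot":[0,0,0],"jaw":0},{"xyz":[0.37,-0.04,1.08],"delta_rot":[0,0,0],"jaw":0},{"xyz":[0.47,-0.05,1.25],"delta_rot":[0,0,0],"jaw":0},{"xyz":[0.58,-0.06,1.42],"delta_rot":[0,0,0],"jaw":0},{"xyz":[0.7,-0.07,1.58],"delta_rot":[0,0,0],"jaw":0},{"xyz":[0.82,-0.08,1.75],"delta_rot":[0,0,0],"jaw":0},{"xyz":[0.95,-0.09,1.87],"delta_rot":[0,0,0],"jaw":0},{"xyz":[1.08,-0.1,1.98],"delta_rot":[0,0,0],"jaw":0},{"xyz":[1.21,-0.12,2.09],"delta_rot":[0,0,0],"jaw":0},{"xyz":[1.34,-0.13,2.19],"delta_rot":[0,0,0],"jaw":0},{"xyz":[1.46,-0.14,2.26],"delta_rot":[0,0,0],"jaw":0},{"xyz":[1.58,-0.15,2.33],"delta_rot":[0,0,0],"jaw":0},{"xyz":[1.58,-0.15,2.33],"delta_rot":[0,0,0],"jaw":0}]'
python3 - <<'E'
from plan import *
where(); im=save('side','s5.png'); cv2.imwrite('pics/s5c.png',cv2.resize(cv2.imread('pics/s5.png')[70:250,220:400],None,fx=3.3,fy=3.3,interpolation=cv2.INTER_CUBIC))
E
```

```text
time: 7.78
tool_pos: [0.6323, 0.0055, 0.2325]
tool_rot: [1.623, 1.757, -0.752]
ft_force: [-0.7, -1.0, -0.0]
grip_width: -0.0001
t 7.775 tip lane [ 35.6 -14.9 225.4] tool z lane [ 0.14 -0.75 -0.64] y [0.98 0.18 0.  ] j [ 0.27  0.66  0.22  1.35 -0.85  1.86] F [-0.7 -1.  -0. ] w -0.0001380093570062829
```

View pics/s5c.png

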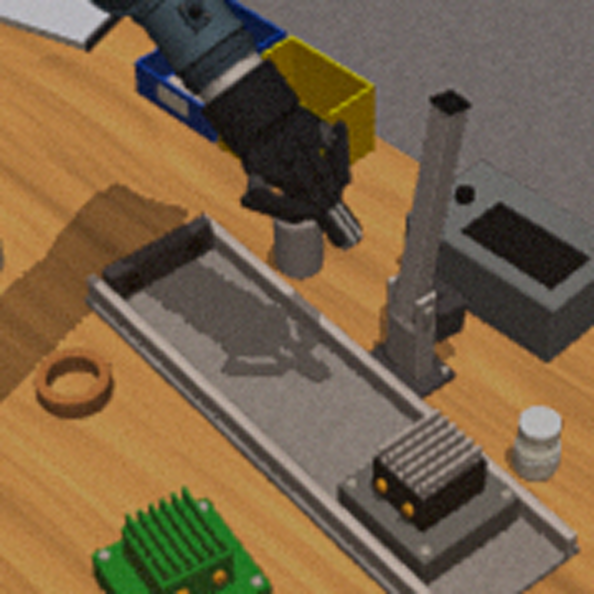

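The bar stands upright past balance, with its top at (450,100) and the fingers clear of it. Next I move the tool behind the carrier.

Run:
```python
from plan import *
delta((0,-60,230),-80,50)
for z in ((0,-150,230),(0,-290,180),(0,-290,26),(0,-245,26)): delta(z,90,25,1)
```

```text
(0, -60, 230) xyz [-0.79 -0.83  0.1 ] rot [-0.01  0.03 -0.02] ang 0.0 TCP [ 0.593 -0.036  0.237]
(0, -150, 230) xyz [-0.95 -2.88  0.15] rot [12.51 -0.06 -1.42] ang 76.0 TCP [ 0.584 -0.139  0.24 ]
(0, -290, 180) xyz [-1.22 -5.67 -0.85] rot [12.51 -0.06 -1.42] ang 76.0 TCP [ 0.571 -0.278  0.19 ]
(0, -290, 26) xyz [-1.22 -5.67 -3.93] rot [12.51 -0.06 -1.42] ang 76.0 TCP [ 0.571 -0.278  0.036]
(0, -245, 26) xyz [-1.14 -4.78 -3.93] rot [12.51 -0.06 -1.42] ang 76.0 TCP [ 0.575 -0.233  0.036]
```

```bash
python3 -m pendant '[{"xyz":[-0.4,-0.3,0.15],"delta_rot":[0.5,0,0],"jaw":0},{"xyz":[-0.75,-0.8,0.3],"delta_rot":[1.5,0,-0.2],"jaw":0},{"xyz":[-0.8,-1.3,0.4],"delta_rot":[2.7,0,-0.3],"jaw":0},{"xyz":[-0.85,-1.8,0.4],"delta_rot":[3.9,0,-0.5],"jaw":0},{"xyz":[-0.9,-2.3,0.4],"delta_rot":[5.2,0,-0.6],"jaw":0},{"xyz":[-0.95,-2.8,0.4],"delta_rot":[6.5,0,-0.8],"jaw":0},{"xyz":[-1.0,-3.4,0.3],"delta_rot":[7.8,0,-0.9],"jaw":0},{"xyz":[-1.05,-4.0,0.2],"delta_rot":[9.1,0,-1.0],"jaw":10},{"xyz":[-1.1,-4.6,0],"delta_rot":[10.4,0,-1.2],"jaw":50},{"xyz":[-1.15,-5.2,-0.3],"delta_rot":[11.6,-0.05,-1.3],"jaw":50},{"xyz":[-1.22,-5.67,-0.7],"delta_rot":[12.51,-0.06,-1.42],"jaw":50},{"xyz":[-1.22,-5.67,-0.85],"delta_rot":[12.51,-0.06,-1.42],"jaw":50},{"xyz":[-1.22,-5.67,-0.85],"delta_rot":[12.51,-0.06,-1.42],"jaw":50}]'
python3 - <<'E'
from plan import *
where(); save('side','s6.png'); save('wrist','w6.png');save('top','t6.png')
for z in ((0,-290,26),(0,-245,26)): delta(z,90,25,1)
E
```

```text
time: 9.45
tool_pos: [0.5708, -0.2772, 0.1891]
tool_rot: [-2.08, -1.89, -0.461]
ft_force: [0.7, 0.9, 0.3]
grip_width: 0.05
t 9.45 tip lane [  -0.3 -289.2  179.2] tool z lane [-0.    0.42 -0.91] y [ 1. -0. -0.] j [-0.72  0.74  0.46  1.56  0.35  0.9 ] F [0.7 0.9 0.3] w 0.04995903477398444
(0, -290, 26) xyz [-0.02 -0.03 -3.11] rot [ 0.02  0.02 -0.02] ang 0.0 TCP [ 0.571 -0.278  0.036]
(0, -245, 26) xyz [ 0.07  0.87 -3.11] rot [ 0.02  0.02 -0.02] ang 0.0 TCP [ 0.575 -0.233  0.036]
```

View pics/s6.png

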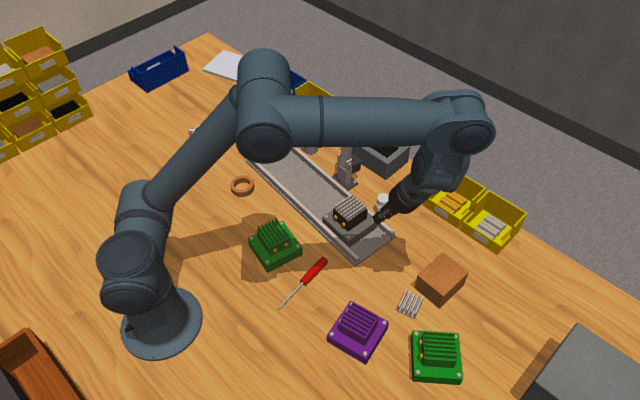

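View pics/w6.png

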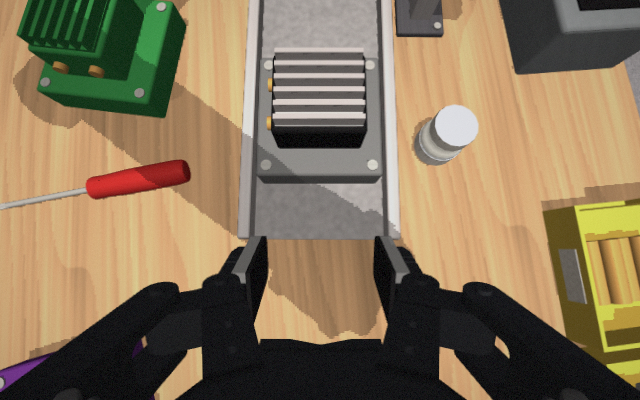

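```bash
python3 -m pendant '[{"xyz":[0,0,-0.6],"delta_rot":[0,0,0],"jaw":30},{"xyz":[0,0,-1.3],"delta_rot":[0,0,0],"jaw":30},{"xyz":[-0.02,-0.03,-2.0],"delta_rot":[0,0,0],"jaw":30},{"xyz":[-0.02,-0.03,-2.6],"delta_rot":[0,0,0],"jaw":30},{"xyz":[-0.02,-0.03,-3.0],"delta_rot":[0,0,0],"jaw":30},{"xyz":[-0.02,-0.03,-3.11],"delta_rot":[0,0,0],"jaw":30},{"xyz":[-0.02,-0.03,-3.11],"delta_rot":[0,0,0],"jaw":30}]'
python3 - <<'E'
from plan import *
print(((at_z('wrist',(320,177),.048)-C)@RZ*1000).round(), 'prev view pose moved - ignore')
where(); save('wrist','w7.png');save('side','s7.png')
cv2.imwrite('pics/s7c.png',cv2.resize(cv2.imread('pics/s7.png')[100:280,300:460],None,fx=3.3,fy=3.3,interpolation=cv2.INTER_CUBIC))
for z in ((0,-245,26),(0,-100,26),(0,0,26),(0,100,26),(0,120,26)): delta(z,90,25,1)
E
```

```text
time: 10.48
tool_pos: [0.5714, -0.2776, 0.0375]
tool_rot: [-2.08, -1.898, -0.462]
ft_force: [0.6, 1.0, 0.2]
grip_width: 0.0298
[  -1. -257.   48.] prev view pose moved - ignore
t 10.475 tip lane [   0.5 -289.6   27.5] tool z lane [ 0.    0.42 -0.91] y [1. 0. 0.] j [-0.72  0.82  0.22  1.23  0.35  0.9 ] F [0.6 1.  0.2] w 0.02978311478690475
(0, -245, 26) xyz [ 0.07  0.9  -0.04] rot [ 0.03  0.04 -0.02] ang 0.0 TCP [ 0.575 -0.233  0.036]
(0, -100, 26) xyz [ 0.35  3.79 -0.04] rot [ 0.03  0.04 -0.02] ang 0.0 TCP [ 0.589 -0.089  0.036]
(0, 0, 26) xyz [ 0.54  5.78 -0.04] rot [ 0.03  0.04 -0.02] ang 0.0 TCP [0.599 0.011 0.036]
(0, 100, 26) xyz [ 0.73  7.77 -0.04] rot [ 0.03  0.04 -0.02] ang 0.0 TCP [0.608 0.11  0.036]
(0, 120, 26) xyz [ 0.77  8.17 -0.04] rot [ 0.03  0.04 -0.02] ang 0.0 TCP [0.61  0.13  0.036]
```

View pics/w7.png

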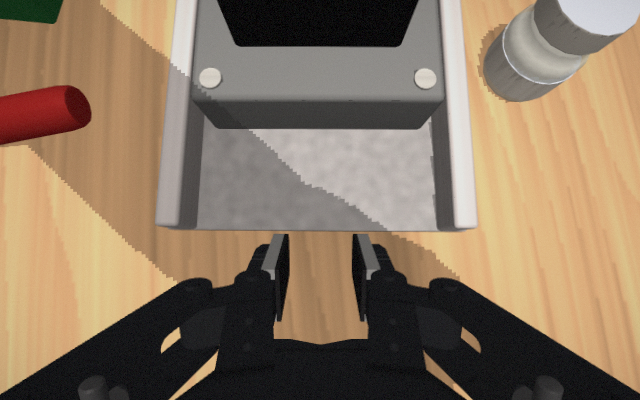

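View pics/s7c.png

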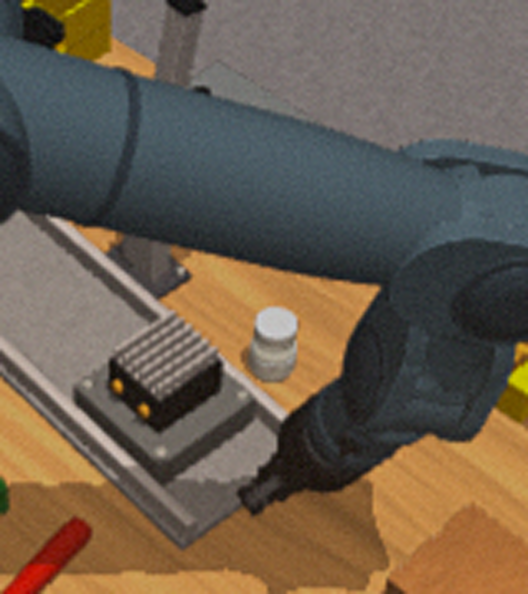

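The carrier's rear face is squarely ahead of the two fingertips and in the lane, at row 127 in the wrist view. I start a slow push.

```bash
python3 -m pendant '[{"xyz":[0.03,0.3,-0.04],"delta_rot":[0,0,0],"jaw":30},{"xyz":[0.05,0.6,-0.04],"delta_rot":[0,0,0],"jaw":30},{"xyz":[0.07,0.8,-0.04],"delta_rot":[0,0,0],"jaw":30},{"xyz":[0.08,0.92,-0.04],"delta_rot":[0,0,0],"jaw":30},{"xyz":[0.08,1.0,-0.04],"delta_rot":[0,0,0],"jaw":30},{"xyz":[0.09,1.08,-0.04],"delta_rot":[0,0,0],"jaw":30},{"xyz":[0.1,1.16,-0.04],"delta_rot":[0,0,0],"jaw":30},{"xyz":[0.11,1.24,-0.04],"delta_rot":[0,0,0],"jaw":30},{"xyz":[0.12,1.33,-0.04],"delta_rot":[0,0,0],"jaw":30},{"xyz":[0.13,1.43,-0.04],"delta_rot":[0,0,0],"jaw":30},{"xyz":[0.14,1.54,-0.04],"delta_rot":[0,0,0],"jaw":30},{"xyz":[0.15,1.66,-0.04],"delta_rot":[0,0,0],"jaw":30},{"xyz":[0.16,1.79,-0.04],"delta_rot":[0,0,0],"jaw":30},{"xyz":[0.17,1.92,-0.04],"delta_rot":[0,0,0],"jaw":30},{"xyz":[0.19,2.05,-0.04],"delta_rot":[0,0,0],"jaw":30}]'
python3 - <<'E'
from plan import *
where(); save('wrist','w8.png')
for z in ((0,-150,26),(0,0,26),(0,100,26),(0,120,26)): delta(z,90,25,1)
E
```

```text
time: 12.45
tool_pos: [0.5817, -0.1782, 0.0359]
tool_rot: [-2.085, -1.901, -0.459]
ft_force: [-1.4, -6.4, 0.0]
grip_width: 0.0302
t 12.45 tip lane [   1.3 -189.7   25.9] tool z lane [ 0.    0.42 -0.91] y [1.   0.   0.01] j [-0.59  0.72  0.02  1.08  0.38  1.04] F [-1.4 -6.4  0. ] w 0.0301641119779399
(0, -150, 26) xyz [0.05 0.77 0.  ] rot [ 0.07  0.05 -0.02] ang 1.0 TCP [ 0.584 -0.139  0.036]
(0, 0, 26) xyz [0.34 3.75 0.  ] rot [ 0.07  0.05 -0.02] ang 1.0 TCP [0.599 0.011 0.036]
(0, 100, 26) xyz [0.53 5.74 0.  ] rot [ 0.07  0.05 -0.02] ang 1.0 TCP [0.608 0.11  0.036]
(0, 120, 26) xyz [0.56 6.14 0.  ] rot [ 0.07  0.05 -0.02] ang 1.0 TCP [0.61  0.13  0.036]
```

View pics/w8.png

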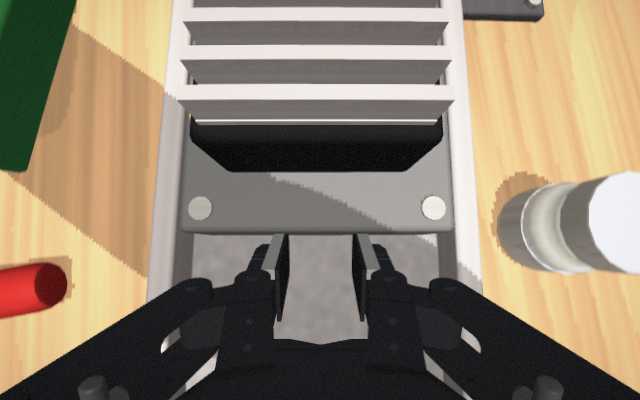

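The push is even: both tips bear on the rear face (row 233), square in the rails, at about 6 N. I continue.

```bash
python3 -m pendant '[{"xyz":[0.0,0.13,0],"delta_rot":[0,0,0],"jaw":30},{"xyz":[0.02,0.26,0],"delta_rot":[0,0,0],"jaw":30},{"xyz":[0.03,0.4,0],"delta_rot":[0,0,0],"jaw":30},{"xyz":[0.04,0.54,0],"delta_rot":[0,0,0],"jaw":30},{"xyz":[0.05,0.68,0],"delta_rot":[0,0,0],"jaw":30},{"xyz":[0.06,0.82,0],"delta_rot":[0,0,0],"jaw":30},{"xyz":[0.07,0.96,0],"delta_rot":[0,0,0],"jaw":30},{"xyz":[0.09,1.1,0],"delta_rot":[0,0,0],"jaw":30},{"xyz":[0.1,1.24,0],"delta_rot":[0,0,0],"jaw":30},{"xyz":[0.11,1.38,0],"delta_rot":[0,0,0],"jaw":30},{"xyz":[0.13,1.52,0],"delta_rot":[0,0,0],"jaw":30},{"xyz":[0.14,1.66,0],"delta_rot":[0,0,0],"jaw":30},{"xyz":[0.15,1.8,0],"delta_rot":[0,0,0],"jaw":30},{"xyz":[0.17,1.94,0],"delta_rot":[0,0,0],"jaw":30},{"xyz":[0.18,2.08,0],"delta_rot":[0,0,0],"jaw":30},{"xyz":[0.19,2.22,0],"delta_rot":[0,0,0],"jaw":30},{"xyz":[0.21,2.36,0],"delta_rot":[0,0,0],"jaw":30},{"xyz":[0.22,2.5,0],"delta_rot":[0,0,0],"jaw":30}]'
python3 - <<'E'
from plan import *
where(); save('wrist','w9.png'); save('side','s9.png')
for z in ((0,0,26),(0,100,26),(0,120,26)): delta(z,90,25,1)
E
```

```text
time: 14.75
tool_pos: [0.5932, -0.054, 0.0359]
tool_rot: [-2.087, -1.903, -0.458]
ft_force: [-1.1, -5.9, 1.3]
grip_width: 0.0301
t 14.75 tip lane [  0.9 -65.   25.8] tool z lane [ 0.01  0.41 -0.91] y [1.   0.   0.01] j [-0.4   0.63 -0.14  0.93  0.41  1.24] F [-1.1 -5.9  1.3] w 0.030081201310195527
(0, 0, 26) xyz [0.11 1.27 0.  ] rot [ 0.09  0.06 -0.02] ang 1.0 TCP [0.599 0.011 0.036]
(0, 100, 26) xyz [0.3  3.26 0.  ] rot [ 0.09  0.06 -0.02] ang 1.0 TCP [0.608 0.11  0.036]
(0, 120, 26) xyz [0.34 3.66 0.  ] rot [ 0.09  0.06 -0.02] ang 1.0 TCP [0.61  0.13  0.036]
```

View pics/w9.png

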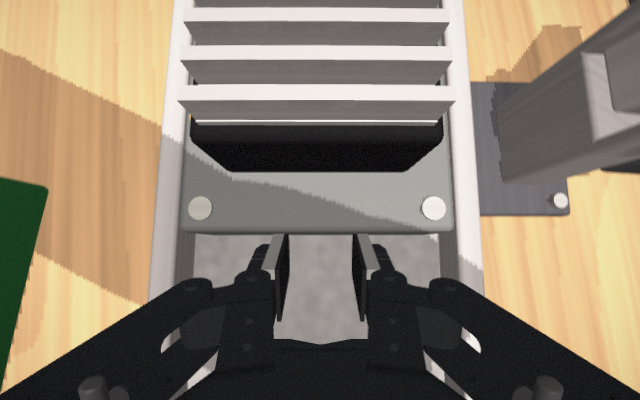

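View pics/s9.png

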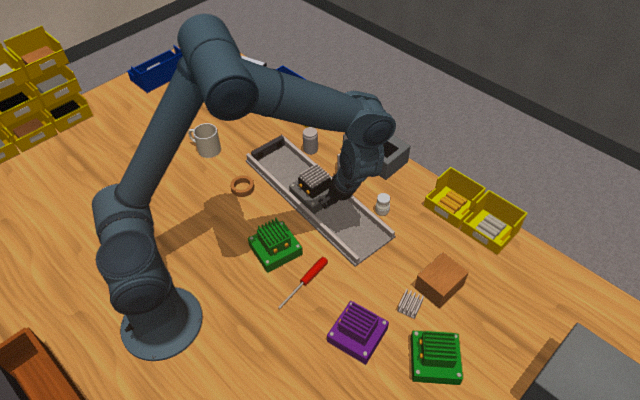

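Run:
```python
from plan import *
for z in(.25,.3,.35,.4): print(z,((at_z('side',(375,125),z)-C)@RZ*1000).round())
s=get_state();M=R.from_rotvec(s['tool_rot']).as_matrix()
for L in(.1,.15,.2,.25,.3,.35): p=s['tool_pos']-L*M[:,2]; print(L,((p-C)@RZ*1000).round(),proj('side',p).round())
save('top','t9.png'); cv2.imwrite('pics/t9c.png',cv2.resize(cv2.imread('pics/t9.png')[70:250,200:400],None,fx=3.5,fy=3.3,interpolation=cv2.INTER_CUBIC))
```

```text
0.25 [177. -68. 250.]
0.3 [ 136. -107.  300.]
0.35 [  94. -145.  350.]
0.4 [  53. -184.  400.]
0.1 [   0. -110.  127.] [[338. 190.]]
0.15 [  -0. -130.  172.] [[343. 184.]]
0.2 [  -0. -151.  218.] [[349. 177.]]
0.25 [  -1. -172.  263.] [[354. 170.]]
0.3 [  -1. -193.  309.] [[360. 162.]]
0.35 [  -1. -213.  354.] [[366. 154.]]
```

View pics/t9c.png

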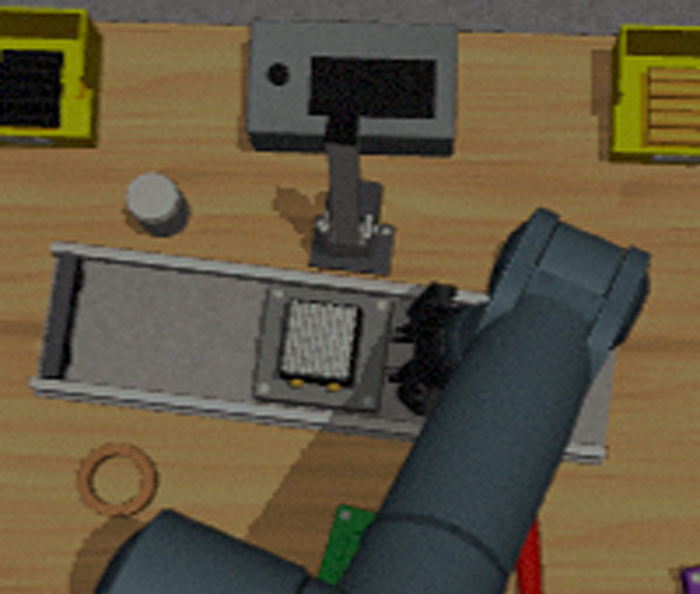

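Run:
```python
from plan import *
def tri(a,b):
    (e1,d1),(e2,d2)=ray('side',a),ray('top',b)
    t=np.linalg.lstsq(np.stack([d1,-d2],1),e2-e1,rcond=None)[0]
    p,q=e1+d1*t[0],e2+d2*t[1]; return (p+q)/2,np.linalg.norm(p-q)
p,r=tri((372,122),(364,152)); print('housing',p,'lane',((p-C)@RZ*1000).round(),r)
for z in(.3,.35,.4,.45): print(z,((at_z('top',(358,134),z)-C)@RZ*1000).round())
cv2.imwrite('pics/s9c.png',cv2.resize(cv2.imread('pics/s9.png')[70:250,270:430],None,fx=3.3,fy=3.3,interpolation=cv2.INTER_CUBIC))
```

```text
housing [ 0.60788264 -0.18733467  0.4359394 ] lane [  28. -201.  436.] 0.006583850218015582
0.3 [ 107. -188.  300.]
0.35 [  96. -186.  350.]
0.4 [  84. -183.  400.]
0.45 [  73. -181.  450.]
```

View pics/s9c.png

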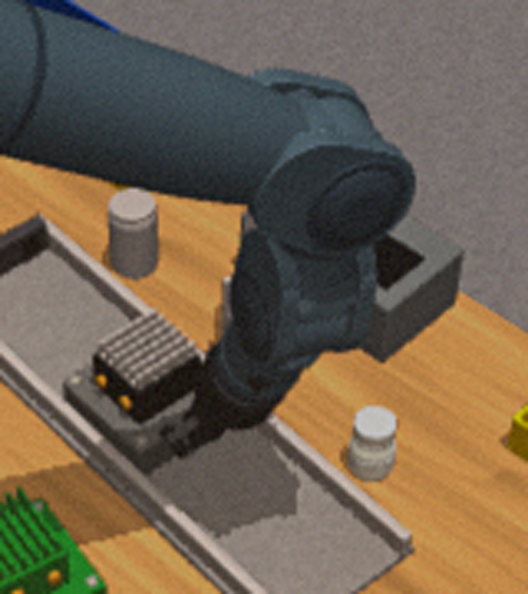

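Triangulated, the wrist housing is about 28 mm off the lane's centre line and 436 mm high. The raised bar's face stays at lane x ≥ 120 mm, so the wrist passes with some 50 mm to spare. I continue.

```bash
python3 -m pendant '[{"xyz":[0.01,0.13,0],"delta_rot":[0,0,0],"jaw":30},{"xyz":[0.02,0.26,0],"delta_rot":[0,0,0],"jaw":30},{"xyz":[0.03,0.4,0],"delta_rot":[0,0,0],"jaw":30},{"xyz":[0.05,0.54,0],"delta_rot":[0,0,0],"jaw":30},{"xyz":[0.06,0.68,0],"delta_rot":[0,0,0],"jaw":30},{"xyz":[0.07,0.82,0],"delta_rot":[0,0,0],"jaw":30},{"xyz":[0.08,0.96,0],"delta_rot":[0,0,0],"jaw":30},{"xyz":[0.1,1.1,0],"delta_rot":[0,0,0],"jaw":30},{"xyz":[0.11,1.24,0],"delta_rot":[0,0,0],"jaw":30},{"xyz":[0.12,1.38,0],"delta_rot":[0,0,0],"jaw":30},{"xyz":[0.14,1.52,0],"delta_rot":[0,0,0],"jaw":30},{"xyz":[0.15,1.66,0],"delta_rot":[0,0,0],"jaw":30},{"xyz":[0.16,1.8,0],"delta_rot":[0,0,0],"jaw":30},{"xyz":[0.18,1.94,0],"delta_rot":[0,0,0],"jaw":30},{"xyz":[0.19,2.08,0],"delta_rot":[0,0,0],"jaw":30},{"xyz":[0.2,2.22,0],"delta_rot":[0,0,0],"jaw":30},{"xyz":[0.22,2.36,0],"delta_rot":[0,0,0],"jaw":30},{"xyz":[0.23,2.5,0],"delta_rot":[0,0,0],"jaw":30},{"xyz":[0.24,2.62,0],"delta_rot":[0,0,0],"jaw":30},{"xyz":[0.25,2.72,0],"delta_rot":[0,0,0],"jaw":30}]'
python3 - <<'E'
from plan import *
where(); save('wrist','w10.png'); save('side','s10.png')
for z in ((0,100,26),(0,110,26),(0,120,26)): delta(z,90,25,1)
E
```

```text
time: 17.4
tool_pos: [0.6057, 0.0818, 0.0359]
tool_rot: [-2.088, -1.902, -0.457]
ft_force: [-0.9, -8.3, 2.7]
grip_width: 0.03
t 17.4 tip lane [ 0.4 71.3 25.8] tool z lane [ 0.01  0.41 -0.91] y [1.   0.   0.01] j [-0.18  0.59 -0.22  0.79  0.42  1.48] F [-0.9 -8.3  2.7] w 0.02996326591579931
(0, 100, 26) xyz [0.05 0.55 0.  ] rot [ 0.1   0.05 -0.02] ang 1.0 TCP [0.608 0.11  0.036]
(0, 110, 26) xyz [0.07 0.75 0.  ] rot [ 0.1   0.05 -0.02] ang 1.0 TCP [0.609 0.12  0.036]
(0, 120, 26) xyz [0.09 0.95 0.  ] rot [ 0.1   0.05 -0.02] ang 1.0 TCP [0.61  0.13  0.036]
```

View pics/w10.png

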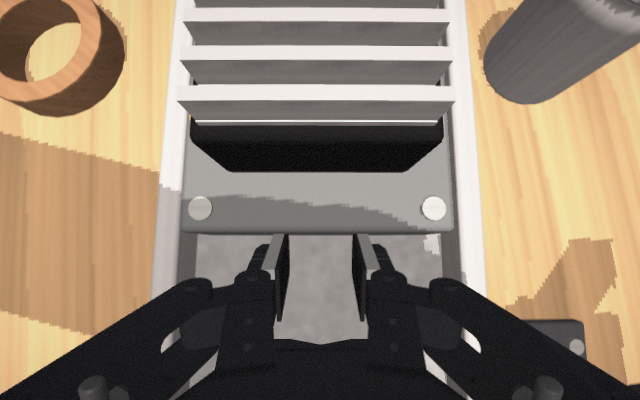

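View pics/s10.png

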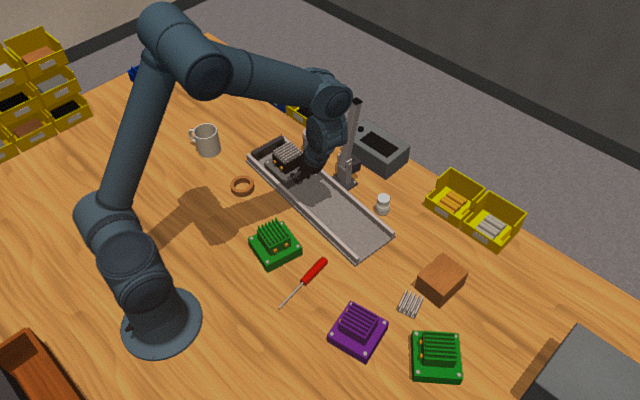

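The carrier is through the gate and the bar stands at (350,140). About 48 mm is left, so I slow down.

```bash
python3 -m pendant '[{"xyz":[0.01,0.1,0],"delta_rot":[0,0,0],"jaw":30},{"xyz":[0.02,0.2,0],"delta_rot":[0,0,0],"jaw":30},{"xyz":[0.03,0.3,0],"delta_rot":[0,0,0],"jaw":30},{"xyz":[0.04,0.4,0],"delta_rot":[0,0,0],"jaw":30},{"xyz":[0.05,0.49,0],"delta_rot":[0,0,0],"jaw":30},{"xyz":[0.06,0.57,0],"delta_rot":[0,0,0],"jaw":30},{"xyz":[0.06,0.64,0],"delta_rot":[0,0,0],"jaw":30},{"xyz":[0.07,0.7,0],"delta_rot":[0,0,0],"jaw":30},{"xyz":[0.07,0.75,0],"delta_rot":[0,0,0],"jaw":30},{"xyz":[0.08,0.79,0],"delta_rot":[0,0,0],"jaw":30},{"xyz":[0.08,0.83,0],"delta_rot":[0,0,0],"jaw":30}]'
python3 - <<'E'
from plan import *
where(); save('top','t11.png'); save('side','s11.png')
cv2.imwrite('pics/t11c.png',cv2.resize(cv2.imread('pics/t11.png')[130:220,200:320],None,fx=6,fy=6,interpolation=cv2.INTER_CUBIC))
cv2.imwrite('pics/s11c.png',cv2.resize(cv2.imread('pics/s11.png')[120:220,230:350],None,fx=6,fy=6,interpolation=cv2.INTER_CUBIC))
E
```

```text
time: 18.88
tool_pos: [0.6098, 0.1223, 0.0358]
tool_rot: [-2.09, -1.903, -0.456]
ft_force: [-0.3, -8.0, 2.0]
grip_width: 0.0301
t 18.875 tip lane [  0.6 112.1  25.8] tool z lane [ 0.01  0.41 -0.91] y [1.   0.   0.01] j [-0.11  0.59 -0.22  0.76  0.42  1.56] F [-0.3 -8.   2. ] w 0.03008195105078608
```

View pics/s11c.png

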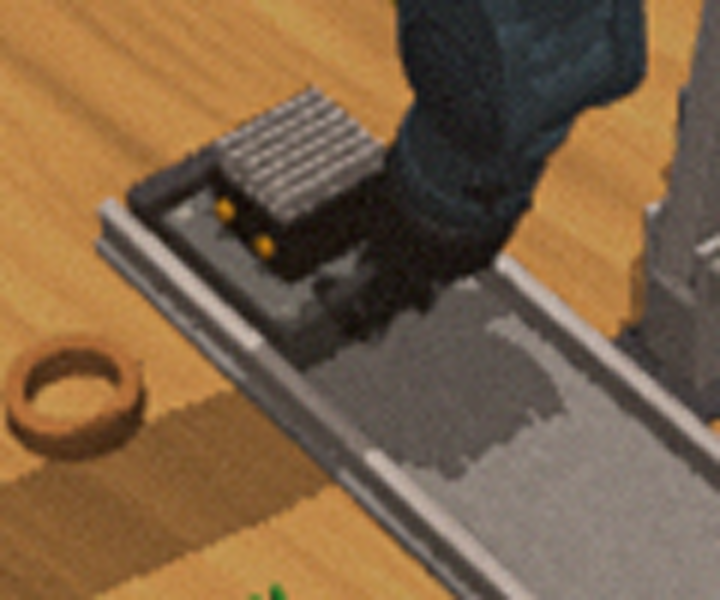

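View pics/t11c.png

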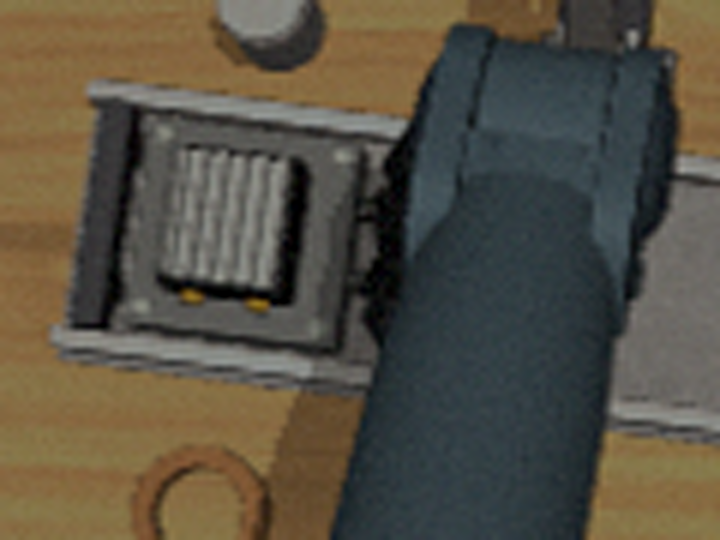

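A gap of a few mm remains at the stop, between px 130 and 140 in the top crop. I creep on in small steps.

```bash
python3 -m pendant '[{"xyz":[0,0.03,0],"delta_rot":[0,0,0],"jaw":30},{"xyz":[0,0.06,0],"delta_rot":[0,0,0],"jaw":30},{"xyz":[0.01,0.09,0],"delta_rot":[0,0,0],"jaw":30},{"xyz":[0.01,0.12,0],"delta_rot":[0,0,0],"jaw":30}]'
python3 -c "from plan import *;where()"
```

```text
time: 19.48
tool_pos: [0.6103, 0.1269, 0.0359]
tool_rot: [-2.092, -1.903, -0.454]
ft_force: [-1.8, -8.2, 2.5]
grip_width: 0.03
t 19.475 tip lane [  0.7 116.6  25.8] tool z lane [ 0.01  0.41 -0.91] y [ 1.   -0.    0.01] j [-0.1   0.59 -0.22  0.76  0.42  1.57] F [-1.8 -8.2  2.5] w 0.029984908128103283
```

```bash
python3 -m pendant '[{"xyz":[0,0.03,0],"delta_rot":[0,0,0],"jaw":30},{"xyz":[0,0.05,0],"delta_rot":[0,0,0],"jaw":30},{"xyz":[0.01,0.07,0],"delta_rot":[0,0,0],"jaw":30}]'
python3 -c "from plan import *;where()"
```

```text
time: 19.85
tool_pos: [0.6107, 0.1285, 0.0359]
tool_rot: [-2.096, -1.903, -0.45]
ft_force: [-2.3, -7.7, 3.7]
grip_width: 0.0301
t 19.85 tip lane [  0.9 118.3  25.8] tool z lane [ 0.01  0.41 -0.91] y [ 1.   -0.    0.01] j [-0.09  0.58 -0.22  0.76  0.42  1.58] F [-2.3 -7.7  3.7] w 0.030051601609121337
```

```bash
python3 -m pendant '[{"xyz":[0,0.04,0],"delta_rot":[0,0,0],"jaw":30},{"xyz":[0,0.06,0],"delta_rot":[0,0,0],"jaw":30},{"xyz":[0,0.08,0],"delta_rot":[0,0,0],"jaw":30}]'
python3 - <<'E'
from plan import *
where();save('top','t12.png')
cv2.imwrite('pics/t12c.png',cv2.resize(cv2.imread('pics/t12.png')[130:200,205:285],None,fx=8,fy=8,interpolation=cv2.INTER_CUBIC))
E
```

```text
time: 20.23
tool_pos: [0.6107, 0.1307, 0.0359]
tool_rot: [-2.099, -1.903, -0.448]
ft_force: [-0.9, -8.5, 2.7]
grip_width: 0.0303
t 20.225 tip lane [  0.8 120.4  25.8] tool z lane [ 0.01  0.4  -0.92] y [ 1.   -0.    0.01] j [-0.09  0.58 -0.22  0.75  0.41  1.58] F [-0.9 -8.5  2.7] w 0.03032726598806638
```

View pics/t12c.png

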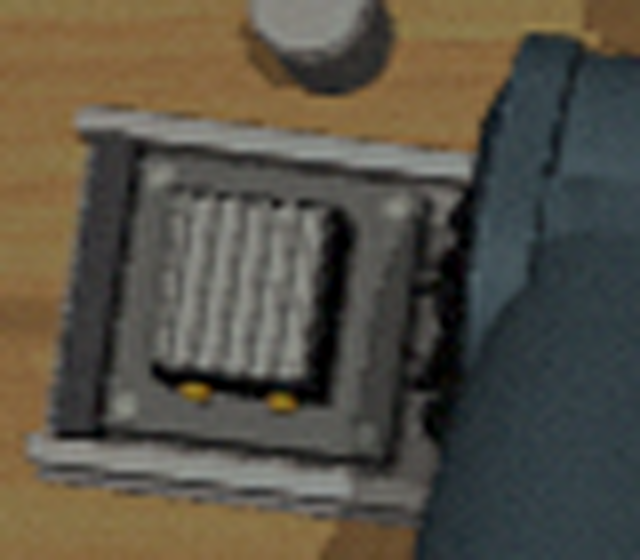

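```bash
python3 -m pendant '[{"xyz":[0,0.04,0],"delta_rot":[0,0,0],"jaw":30},{"xyz":[0,0.07,0],"delta_rot":[0,0,0],"jaw":30},{"xyz":[0.01,0.1,0],"delta_rot":[0,0,0],"jaw":30}]'
python3 -c "from plan import *;where()"
```

```text
time: 20.65
tool_pos: [0.6111, 0.1336, 0.0359]
tool_rot: [-2.103, -1.903, -0.444]
ft_force: [-3.6, -13.1, 8.3]
grip_width: 0.0296
t 20.65 tip lane [  0.8 123.3  25.8] tool z lane [ 0.01  0.4  -0.92] y [ 1.   -0.01  0.01] j [-0.08  0.58 -0.22  0.75  0.41  1.59] F [ -3.6 -13.1   8.3] w 0.029606102945429393
```

```bash
python3 -m pendant '[{"xyz":[0,0.03,0],"delta_rot":[0,0,0],"jaw":30},{"xyz":[0,0.05,0],"delta_rot":[0,0,0],"jaw":30}]'
python3 -c "from plan import *;where()"
```

```text
time: 20.9
tool_pos: [0.611, 0.1337, 0.036]
tool_rot: [-2.108, -1.904, -0.44]
ft_force: [-2.6, -12.7, 6.6]
grip_width: 0.0301
t 20.9 tip lane [  0.8 123.3  25.9] tool z lane [ 0.01  0.4  -0.92] y [ 1.   -0.01  0.01] j [-0.08  0.58 -0.22  0.75  0.41  1.6 ] F [ -2.6 -12.7   6.6] w 0.030133943781905738
```

Advance has stalled (123.3 mm twice) with the force up to about 13 N, so the carrier is on the stop. I back straight off, then go up and away.

```bash
python3 -m pendant '[{"xyz":[-0.01,-0.1,0],"delta_rot":[0,0,0],"jaw":30},{"xyz":[-0.03,-0.3,0],"delta_rot":[0,0,0],"jaw":30},{"xyz":[-0.06,-0.6,0],"delta_rot":[0,0,0],"jaw":30},{"xyz":[-0.1,-1.0,0],"delta_rot":[0,0,0],"jaw":30},{"xyz":[-0.14,-1.5,0.1],"delta_rot":[0,0,0],"jaw":30},{"xyz":[-0.2,-1.7,0.7],"delta_rot":[0,0,0],"jaw":30},{"xyz":[-0.3,-1.8,1.5],"delta_rot":[0,0,0],"jaw":30},{"xyz":[-0.5,-1.9,2.4],"delta_rot":[0,0,0],"jaw":30},{"xyz":[-1.0,-2.0,3.3],"delta_rot":[0,0,0],"jaw":30},{"xyz":[-1.8,-2.4,4.0],"delta_rot":[0,0,0],"jaw":30},{"xyz":[-2.5,-3.3,4.4],"delta_rot":[0,0,0],"jaw":30},{"xyz":[-3.0,-4.2,4.6],"delta_rot":[0,0,0],"jaw":30},{"xyz":[-3.2,-5.2,4.6],"delta_rot":[0,0,0],"jaw":30},{"xyz":[-3.4,-6.0,4.6],"delta_rot":[0,0,0],"jaw":30},{"xyz":[-3.4,-6.0,4.6],"delta_rot":[0,0,0],"jaw":30}]'
python3 - <<'E'
from plan import *
where();save('top','t13.png');save('side','s13.png')
cv2.imwrite('pics/t13c.png',cv2.resize(cv2.imread('pics/t13.png')[110:220,200:390],None,fx=4.2,fy=4.2,interpolation=cv2.INTER_CUBIC))
E
```

```text
time: 22.78
tool_pos: [0.4403, -0.1696, 0.2656]
tool_rot: [-2.114, -1.899, -0.44]
ft_force: [-0.2, 1.2, 0.3]
grip_width: 0.0299
t 22.775 tip lane [-140.3 -194.8  255.5] tool z lane [ 0.01  0.4  -0.92] y [ 1.   -0.01  0.01] j [-0.72  0.32 -0.02  1.47  0.33  0.92] F [-0.2  1.2  0.3] w 0.029920928237795633
```

View pics/t13c.png

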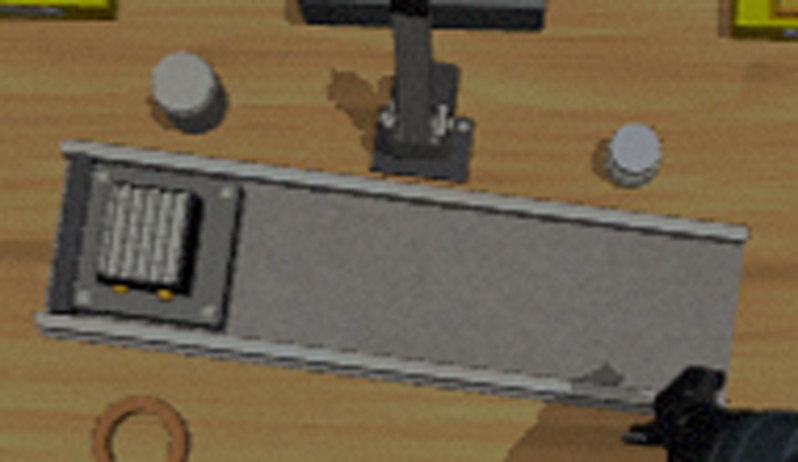

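View pics/s13.png

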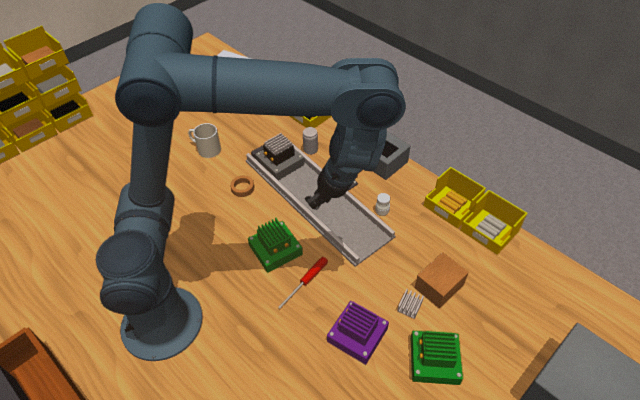

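The carrier sits at the stop (its left edge meets the stop at px ~(88,235)), the bar is up, and the bystanders look unmoved. I'll check the carrier's position numerically.

Run:
```python
from plan import *
def T(u,v,z): return (at_z('top',(200+u/4.2-.4,110+v/4.2-.4),z)-C)@RZ*1000
print(np.mean([T(*q,.048) for q in((103,177),(227,193),(83,297),(208,312))],0).round(1))
cv2.imwrite('pics/t13d.png',cv2.resize(cv2.imread('pics/t13.png')[140:195,205:265],None,fx=10,fy=10,interpolation=cv2.INTER_CUBIC))
a,b=[cv2.imread(f'pics/{n}.png').astype(int) for n in('top0','t13')]
d=np.abs(a-b).max(2)>45
for n,(x,y) in dict(can=(243,130),jar=(350,146),tape=(233,215),mug=(160,202),carton=(437,177),heatsink=(429,209),greenbase=(300,232)).items(): print(n,d[y-12:y+12,x-12:x+12].sum())
```

```text
[-1.000e-01  1.912e+02  4.800e+01]
can 0
jar 0
tape 0
mug 0
carton 112
heatsink 355
greenbase 0
```

View pics/t13d.png

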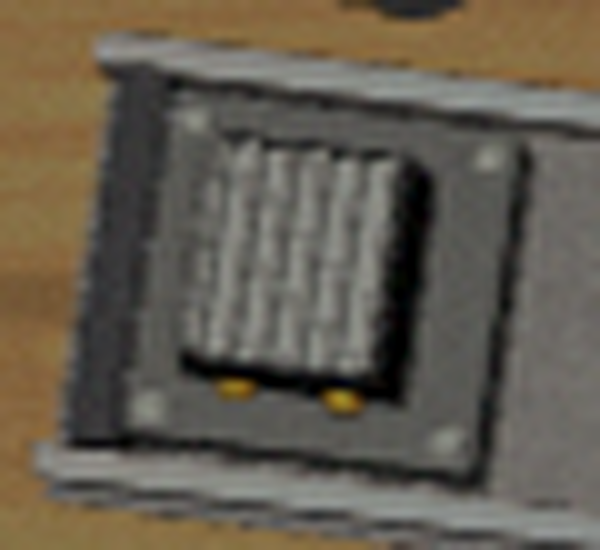

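```bash
python3 -c "
from station import *
print(finish_job())"
```

```text
the job is handed in; nothing more can be done
None
```

The barrier is up and stays up by itself, and the carrier sits against the end stop. I handed the job in at about 23 s of the 64 s.

**What I did:** I raised the barrier with the closed fingertips under its mid-arm until it tipped over by itself. Then I pushed the carrier slowly along the lane with two fingertips low on its rear face. The highest force read was about 13 N, at the stop. I backed straight off and moved clear.

**Last checks:**
- **Carrier:** it measures at lane y ≈ 191 mm (190 mm nominal, within measuring error), x ≈ 0, with no visible gap to the stop. The advance stalled there as the force rose.
- **Barrier:** it leans back raised in the last top view.
- **Other things:** can, jar, tape, mug and green block showed no change between the first and last top pictures. That comparison did differ at the carton and heat sink. I put this down to the arm and its shadow in that part of the view, because both look unmoved in the side view. I did not measure them separately.
- **Robot:** it stood clear, with the force reading near zero.

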